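# Sort gas plugs by thread hand with the test nut

## Task

The brass gas plugs in the sloping rack got mixed up: one may have a right-hand thread, another a left-hand one, and they look alike. One plug at a time, try it in the right-hand test nut, turning it clockwise (a right-hand plug must be seen to run in; a left-hand one pressed lightly jams at the mouth), and put it away before taking the next: right-hand plugs in the square tray, left-hand plugs in the round dish. Leave the plain dowel in the rack and the flask, rod rest and spanner alone.

Things in the scene. Friction and masses are not known exactly. Their poses are not given: they have to be found in the camera images.
- plug_a: Brass gas plug, 1 of 2 alike but for thread hand (not told). Origin: centre of nose; z: nose to head. 68 mm long: tapered nose 13 to 19 mm wide, 0-7 mm; thread 6-23 mm (26.5 mm over ridges, 19 mm core, four starts at +x,+y,-x,-y, lead 44 mm/turn); neck 26 mm wide, 23-46 mm; square head 22 mm cube, 46-68 mm, flats normal to x and y. 135-235 g. Starts loose in a rack socket, leaning with it, y along the row, lower 28 mm in the socket, nose 47 mm above the table.
- plug_a_head (a point): Centre of the square head of plug_a, 57 mm from its nose along its axis: the place to grip, across the two flats normal to its y, with the fingers parallel to the plug's axis. In the rack it stands 29 mm off the sloping face; the next sockets are 56 mm away along y, both possibly filled.
- plug_b: Brass gas plug, 1 of 2 alike but for thread hand (not told). Origin: centre of nose; z: nose to head. 68 mm long: tapered nose 13 to 19 mm wide, 0-7 mm; thread 6-23 mm (26.5 mm over ridges, 19 mm core, four starts at +x,+y,-x,-y, lead 44 mm/turn); neck 26 mm wide, 23-46 mm; square head 22 mm cube, 46-68 mm, flats normal to x and y. 135-235 g. Starts loose in a rack socket, leaning with it, y along the row, lower 28 mm in the socket, nose 47 mm above the table.
- plug_b_head (a point): Centre of the square head of plug_b, 57 mm from its nose along its axis: the place to grip, across the two flats normal to its y, with the fingers parallel to the plug's axis. In the rack it stands 29 mm off the sloping face; the next sockets are 56 mm away along y, both possibly filled.
- rack: Fixed wooden rack, 148 mm long along its y; top face slopes 25 degrees, facing its +x (away from the robot) and up. Three round sockets 27.5 mm wide, 28 mm deep, square to the face, 56 mm apart in a row along y: the plugs lean 25 to 30 degrees from vertical, heads towards rack +x. Its highest edge is 88 mm up, the heads reach about 115 mm. Origin under its middle on the table.
- test_nut: Test nut (fixed): square dark steel block 64 x 64 x 55 mm with a vertical RIGHT-HAND threaded bore in its top, four starts matching the plugs. Origin under its centre on the table, z up, flats normal to x and y. Bore 32 mm wide, 40 mm deep; the thread ridges leave 23.8 mm and begin 1 mm below the top. A left-hand plug jams, its nose 9-14 mm below the top.
- nut_mouth (a point): Centre of the bore at the nut's top face, 55 mm up; axes as the nut. Plug flats parallel to nut flats (any of 4 ways) put the thread starts in the gaps: go straight down to nose 9 mm below the top, then turn clockwise seen from above, lowering 1.22 mm per 10 degrees. A right-hand plug runs in freely (18.8 mm after 80 degrees; counts from 15.5 mm). To take it out, turn back, raising alike.
- tray: The SQUARE aluminium tray (fixed), for right-hand plugs: 130 x 130 mm outside, 25 mm high, walls and floor 5 mm. Origin under its centre on the table.
- dish: The ROUND aluminium dish (fixed), for left-hand plugs: 140 mm outside diameter, 25 mm high, walls and floor 4 mm. Origin under its centre on the table.
- flask: Bystander: glass flask, 84 mm across, 135 mm tall, origin under it. Leave alone.
- rod_rest: Bystander: steel rod rest, round foot 70 mm across with a Y fork, 139 mm tall, origin under it. Leave alone.
- dowel: Bystander: plain smooth steel dowel without thread, 26 mm wide and 40 mm long with a round 18 mm stub on top, 52 mm in all; it fills the third socket of the rack, leaning like the plugs. Origin at its lower end. Leave it there.
- spanner: Bystander: spanner 150 mm long lying on the table near the robot. Leave alone.
There are look-alikes about, which are no part of the job. What is shaped like the plug_b but turquoise is not meant.

How it is judged:
By the outcome, as a careful person would: the job done as asked, in the order asked, and still so for the second after the job is handed in, with the robot touching nothing.
It also fails if it takes over 67 s, if anything falls off the work surface, if the arm or the gripper's body presses on something with over 40 N, if the wrist force passes 120 N, or if a joint passes its speed limit or range.

## Robot

A 6-joint arm with a two-finger parallel gripper is mounted at the origin on the work surface. World frame = base frame: x ahead of the robot, y to its left, z up, the work surface at z = 0. Lengths are in mm, angles in rad, forces in N, time in s.
With the tool pointing down it reaches from about 400 to 925 mm from the base axis. Payload 12.5 kg.
Tool frame: the origin (TCP) lies on the mounting face of the last link; the fingertips stand 190 mm ahead of it and the grasp point (between the pads) lies 171 mm ahead of it; z points along the fingers, y is the line along which they close (so a half turn about z gives the same grasp; the last joint's range is limited). The gripper opens to 95 mm and grips with 3 to 60 N. Pads are 20 mm wide; open, the fingers measure 119 mm over their backs; the gripper's body (75 mm by 180 mm) begins 59 mm behind the grasp point.
Start: joints at [1.051, 0.491, 1.559, -0, 1.092, -0.106], TCP at [251.284, 572.26, 404.761] pointing down, gripper open.
Joint ranges: [-3.1, 3.1], [-0.84, 2.19], [0.05, 2.79], [-1.13, 4.28], [0.06, 2.93], [-2.69, 2.69]. Speed limits (rad/s): [2.22, 2.22, 2.79, 3.14, 3.14, 3.14].

## Interface

Orientations are given as [roll, pitch, yaw] about the fixed x, y, z axes, in that order (R = Rz(yaw) Ry(pitch) Rx(roll)).
In Python, from cell import env gives the robot as it stands.
- The arm moves only by the tool carry_out, never from a script. Its argument "series" is a list of rows, each a list of 5 numbers: the shift along the tool's x, y, z in m, then the turn about the tool's z in degrees, then the opening, from 0 (shut) to 1 (fully open). A call has 1 to 20 rows; each row is the pose to reach, as a shift and turn from the pose commanded when the call began, along the tool's axes at that moment; what a row does not reach only later rows make up. A row lasts 1/8 s, in which the tool goes at most 62.5 mm and 10.7 degrees, less where a joint would pass 70% of its speed; a pose out of reach is approached as far as the arm can. A call with a gripper value outside its range is refused whole. The fingers move at their own pace and stop on an object; the grip force is fixed at half the most. Time passes only in rows, so rows that repeat a pose let the fingers close. It gives the time, the measured TCP pose, the force, the opening and the grip force at its end, in the units of the state.
- env.state(): the state, without advancing time (a new reading comes with each control period).
- env.read_camera(name): name is "side" or "top" or "wrist"; returns (picture, depth): 420x560x3 uint8, red, green, blue; 420x560 float32, mm along the optical axis (not along the pixel's ray), 0 where there is no reading.
- env.get_calibration(name): a dict with "intrinsics" (3x3 intrinsics, pixels), "D" ([k1, k2, p1, p2, k3] as OpenCV has them; the pictures are not rectified), "cam_to_world" (4x4, takes a point from camera to world coordinates); the wrist camera has in their place "T_tool_cam" (4x4, takes a point from camera to tool coordinates, whose origin is the TCP and whose axes are the flange's). Camera axes: x right, y up, looking along -z (the intrinsics and any distortion apply to the point x, -y, -z); pixel columns grow to the right and rows downward; lengths in mm; the calibration is good to about 2 mm. A picture is of the moment at which its call begins: read the wrist's pose just before it. get_calibration takes no time and is no camera call.
- env.job_done(): hands the job in; it is judged then, once.
The state is a dict: "t": time; "joints": joint angles; "qvel": joint speeds; "tau": joint torques, N m; "eef_pos": TCP position; "tcp_rot": TCP orientation; "ft_force": force on the tool from outside, world axes, zero at the start; "moment": the same for the moment, N m; "opening": opening from 0.0 (shut) to 1.0 (fully open); "grip_force": force on a finger pad.
Only numpy, scipy, OpenCV 4.12 (cv2) and the standard library are available. Lean on these libraries where they do the work, as an engineer would, in place of code of your own. Each camera call takes 0.05 s, during which the arm holds its last target. There are 200 camera calls.

## Working session

There is one attempt and no reset: what is moved stays moved. The work goes in short steps, Python scripts to look and compute and a tool call to move; the robot and the scene stay as the last step left them, time stands still between calls to the robot, and variables do not carry over. Pictures are saved under pics/ and viewed, at most 10 in all, crops included, and the job is handed in when it is done.

Besides the shell and the picture viewer there is one more tool, called after "Request:" in YAML: its name, and indented under it one key for each argument. carry_out: Moves the arm, as the interface text tells. Its arguments: {"type":"object","properties":{"series":{"type":"array","items":{"type":"array","items":{"type":"number"}}}},"required":["series"]}

```bash
mkdir -p pics; ls
cat > h.py <<'E'
import numpy as np,cv2
from cell import env
from scipy.spatial.transform import Rotation as R
def tool():
    s=env.state();T=np.eye(4);T[:3,:3]=R.from_euler('xyz',s['tcp_rot']).as_matrix();T[:3,3]=s['eef_pos'];return T
def cloud(name):
    c=env.get_calibration(name)
    T=np.array(c['cam_to_world']) if 'cam_to_world' in c else tool()@np.array(c['T_tool_cam'])
    p,d=env.read_camera(name)
    v,u=np.mgrid[0:420,0:560]
    n=cv2.undistortPoints(np.stack([u,v],-1).reshape(-1,1,2).astype(np.float64),np.array(c['intrinsics']),np.array(c['D'],float)).reshape(420,560,2)
    X=np.stack([n[...,0]*d,-n[...,1]*d,-d],-1)
    W=X@T[:3,:3].T+T[:3,3]
    W[d==0]=np.nan
    return p,W
def save(n,p): cv2.imwrite(n,p[...,::-1])
E
python3 - <<'E'
from h import *
print(env.state())
for n in ['top','side']:
    p,W=cloud(n);save(f'pics/{n}0.png',p);np.save(f'{n}0.npy',W)
E
```

```text
pics
{'t': 0.0, 'joints': array([ 1.05141964e+00,  4.91569048e-01,  1.55945725e+00, -6.15438762e-06,
        1.09168302e+00, -1.05610774e-01]), 'qvel': array([-7.89217475e-05, -1.27185268e-03, -7.54686029e-04,  1.04622017e-03,
        8.86021673e-04, -1.29722562e-03]), 'tau': array([ 3.88699715e-03, -6.12649941e+01, -2.58195966e+01,  6.94179372e-02,
        4.81073989e-02, -7.32681951e-05]), 'eef_pos': array([251.25742216, 572.23645236, 404.15304454]), 'tcp_rot': array([-3.14048163e+00, -1.12284911e-04,  2.72782952e+00]), 'ft_force': array([0.50619323, 0.48682758, 0.83070557]), 'moment': array([-0.0393995 ,  0.03237808,  0.0415377 ]), 'grip_force': 0.0, 'opening': 0.9969420076583355}
```

View pics/top0.png

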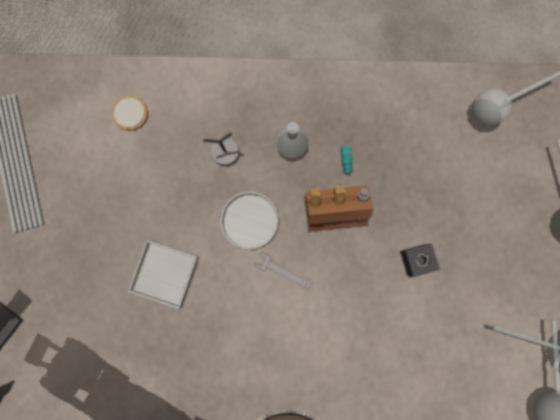

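View pics/side0.png

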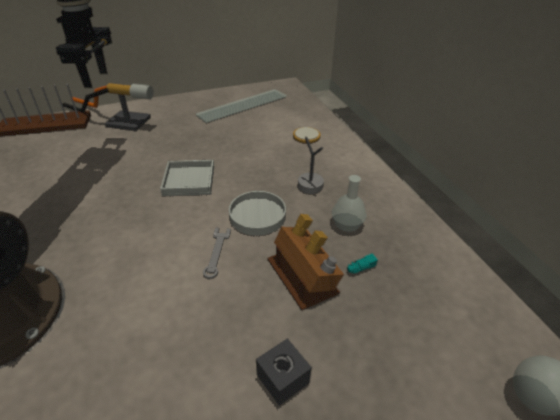

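Top view: plugs at (316,197) and (340,194), dowel (364,193), nut (421,260), tray (164,273), dish (250,220). The turquoise decoy lies at (347,158).

Run:
```python
from h import *
W=np.load('top0.npy'); S=np.load('side0.npy')
np.set_printoptions(precision=1,suppress=True)
def roi(W,u0,u1,v0,v1,z0,z1):
    P=W[v0:v1,u0:u1].reshape(-1,3);return P[(P[:,2]>z0)&(P[:,2]<z1)]
def rect(P):
    r=cv2.minAreaRect(P[:,:2].astype(np.float32));return r
n=roi(W,395,450,235,285,45,65);print('nut',rect(n),np.median(n[:,2]),len(n))
t=roi(W,120,205,230,315,17,40);print('tray',rect(t),np.median(t[:,2]))
d=roi(W,210,290,180,260,15,40);print('dish',cv2.minEnclosingCircle(d[:,:2].astype(np.float32)),np.median(d[:,2]))
r=roi(W,295,380,175,235,50,91);print('rack',rect(r),len(r))
# plane of face
c=r.mean(0);u,s,v=np.linalg.svd(r-c);print(c,v[2],s)
for k,(a,b) in dict(p1=(308,325),p2=(332,348),dow=(356,372)).items():
    q=roi(W,a,b,180,215,98,125);print(k,len(q),q.mean(0),np.ptp(q,axis=0),rect(q))
q=roi(S,285,345,205,275,95,125);print(len(q));
ns=roi(S,255,312,338,380,45,62);print('nutS',rect(ns),np.median(ns[:,2]))
for k,(a,b,c,d) in dict(p1=(295,312,212,236),p2=(307,328,228,256),dow=(320,338,255,275)).items():
    q=roi(S,a,b,c,d,92,125);print(k,len(q),q.mean(0),np.ptp(q,axis=0))
print(env.get_calibration('wrist'))
```

```text
nut ((485.49273681640625, -303.85321044921875), (64.53466033935547, 65.77839660644531), 16.574262619018555) 54.974830636171134 708
tray ((439.07080078125, 307.05084228515625), (131.48719787597656, 130.48907470703125), 73.3798599243164) 24.2820263968797
dish ((572.6473388671875, 103.86090850830078), 70.01541137695312) 24.558004815484594
rack ((610.2720947265625, -108.16425323486328), (79.9668197631836, 149.17379760742188), 7.286927223205566) 1845
[ 605.2 -108.8   73.2] [0. 0. 1.] [1853.   915.   435.5]
p1 114 [627.7 -48.3 106.7] [27.4 22.9 14.9] ((628.1276245117188, -48.94401931762695), (26.461315155029297, 21.83238983154297), 8.454015731811523)
p2 119 [ 634.5 -103.9  106.5] [27.8 23.2 16.8] ((635.0560302734375, -104.16366577148438), (26.875879287719727, 21.35811424255371), 7.509450435638428)
dow 2 [ 631.7 -164.7   99.6] [2.7 1.7 2.9] ((631.7267456054688, -164.74839782714844), (3.1889584064483643, 0.0), -148.1436309814453)
368
nutS ((485.7212829589844, -302.6264343261719), (64.90856170654297, 64.83806610107422), 16.543630599975586) 56.01294338652514
p1 177 [624.1 -51.5 103.5] [32.5 23.8 21.5]
p2 202 [ 631.2 -107.4  103.4] [32.3 22.9 21.5]
dow 57 [ 634.7 -161.6   95.1] [17.1 17.7  7. ]
{'intrinsics': array([[289.2,   0. , 280.5],
       [  0. , 289.2, 209.4],
       [  0. ,   0. ,   1. ]]), 'D': array([0., 0., 0., 0., 0.]), 'T_tool_cam': array([[-0. ,  1. ,  0.3, 79.8],
       [ 1. ,  0. , -0. ,  1.4],
       [-0. ,  0.3, -1. , 19.3],
       [ 0. ,  0. ,  0. ,  1. ]])}
```

Request:
carry_out:
  series:
    - [-0.592, -0.42, 0, -31, 0.46]
    - [-0.592, -0.42, 0, -31, 0.46]
    - [-0.592, -0.42, 0, -31, 0.46]
    - [-0.592, -0.42, 0, -31, 0.46]
    - [-0.592, -0.42, 0, -31, 0.46]
    - [-0.592, -0.42, 0, -31, 0.46]
    - [-0.592, -0.42, 0, -31, 0.46]
    - [-0.592, -0.42, 0, -31, 0.46]
    - [-0.592, -0.42, 0, -31, 0.46]
    - [-0.592, -0.42, 0, -31, 0.46]
    - [-0.592, -0.42, 0, -31, 0.46]
    - [-0.592, -0.42, 0, -31, 0.46]
    - [-0.592, -0.42, 0, -31, 0.46]
    - [-0.592, -0.42, 0, -31, 0.46]
    - [-0.592, -0.42, 0, -31, 0.46]
    - [-0.592, -0.42, 0, -31, 0.46]

```text
t: 2.1
eef_pos: [624.2, -49.4, 405.0]
tcp_rot: [3.142, 0.0, -3.013]
ft_force: [-0.3, 0.5, -0.5]
opening: 0.46
grip_force: 0.0
```

Run:
```python
from h import *
s=env.state();print(s['t'],s['eef_pos'],np.degrees(s['tcp_rot']),s['joints'],s['opening'])
p,W=cloud('wrist');save('pics/w1.png',p);np.save('w1.npy',W)
```

```text
2.1 [624.16865159 -49.36475373 405.01608552] [ 1.79999502e+02  1.74943117e-02 -1.72636731e+02] [-1.84385028e-01  4.92241944e-01  1.55574162e+00  1.15128411e-04
  1.09332126e+00 -1.88374754e+00] 0.4603875392902961
```

View pics/w1.png

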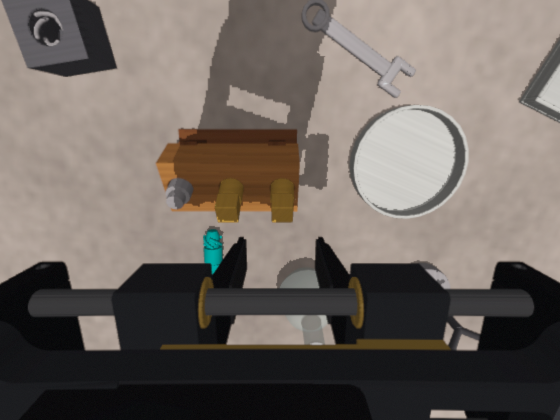

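The view shows p1's head at (283,200), p2 at (229,200), the dowel at (179,192) and the nut at (50,30); p1 is centred between the fingers.

```bash
cat > heads.py <<'E'
from h import *
np.set_printoptions(precision=1,suppress=True)
W=np.load('w1.npy')
def plane(P):
    c=P.mean(0);return c,np.linalg.svd(P-c,full_matrices=False)[2]
f=W[148:175,240:290].reshape(-1,3);f=f[f[:,2]>40]
c,v=plane(f);n=v[2]*np.sign(v[2][2]);print('face',c,n,'slope',np.degrees(np.arccos(n[2])),'yaw',np.degrees(np.arctan2(n[1],n[0])))
yh=np.array([-n[1],n[0],0]);yh/=np.linalg.norm(yh);xh=np.cross(yh,n)
for k,(a,b) in dict(p1=(268,298),p2=(214,246)).items():
    P=W[172:225,a:b].reshape(-1,3);h=(P-c)@n
    Q=P[(h>14)&(h<50)];L=np.stack([(Q-c)@xh,(Q-c)@yh,(Q-c)@n],1)
    print(k,len(Q),'ranges',np.percentile(L,[1,50,99],axis=0).tolist())
    top=L[L[:,2]>38.0];print(' top',len(top),top.mean(0),np.ptp(top,axis=0))
    # upslope flat face of head: leading x points by height
    yc=(np.percentile(L[:,1],1)+np.percentile(L[:,1],99))/2
    for lo in range(14,42,4):
        z=L[(L[:,2]>lo)&(L[:,2]<lo+4)&(abs(L[:,1]-yc)<8)]
        if len(z): print('  h',lo,len(z),np.median(z[:,0]),np.percentile(z[:,0],5))
    for x0 in (0,):
        pass
    print(' yc',yc)
    np.save(k+'.npy',Q)
np.save('frame.npy',np.stack([c,xh,yh,n]))
P=W[0:80,0:120].reshape(-1,3);P=P[(P[:,2]>48)&(P[:,2]<62)];print('nut',cv2.minAreaRect(P[:,:2].astype(np.float32)),np.median(P[:,2]))
d=W[100:222,345:475].reshape(-1,3);d=d[(d[:,2]>16)&(d[:,2]<32)];print('dish',cv2.minEnclosingCircle(d[:,:2].astype(np.float32)))
E
python3 heads.py
```

```text
face [583.8 -69.8  77.4] [-0.8 -0.1  0.6] slope 49.920678085228225 yaw -172.50210189265803Traceback (most recent call last):
  File "heads.py", line 12, in <module>
    print(k,len(Q),'ranges',np.percentile(L,[1,50,99],axis=0).tolist())
                            ~~~~~~~~~~~~~^^^^^^^^^^^^^^^^^^^^
    return _quantile_unchecked(
        a, q, axis, out, overwrite_input, method, keepdims, weights)
    return _ureduce(a,
                    func=_quantile_ureduce_func,
    ...<5 lines>...
                    overwrite_input=overwrite_input,
                    method=method)
    r = func(a, **kwargs)
    result = _quantile(arr,
                       quantiles=q,
    ...<2 lines>...
                       out=out,
                       weights=wgt)
    slices_having_nans = np.isnan(arr[-1, ...])
                                  ~~~^^^^^^^^^
IndexError: index -1 is out of bounds for axis 0 with size 0
```

Run:
```python
from h import *
np.set_printoptions(precision=1,suppress=True)
W=np.load('w1.npy')
for c in (256,283,229):
    print(c);print(W[136:226:3,c])
```

```text
256
[[562.7 -86.7   7.5]
 [566.4 -86.4   6.6]
 [570.2 -86.    6.1]
 [570.4 -82.2  52.6]
 [573.2 -81.5  58.4]
 [575.9 -80.6  65.2]
 [578.6 -80.   69.8]
 [581.1 -79.2  75.6]
 [583.5 -78.5  81.6]
 [586.  -77.9  85.8]
 [589.1 -77.6  85.5]
 [592.5 -77.4  83.7]
 [595.8 -77.2  82.4]
 [599.1 -76.9  81.9]
 [602.9 -76.7  78.5]
 [606.2 -76.4  77.9]
 [610.  -76.2  75.5]
 [613.6 -76.   74.1]
 [617.1 -75.7  73.5]
 [621.3 -75.5  70.1]
 [625.3 -75.3  68. ]
 [629.2 -75.   66.4]
 [633.1 -74.7  64.8]
 [637.1 -74.4  63.3]
 [641.  -74.1  62.1]
 [645.6 -73.9  59. ]
 [667.5 -76.3   1.4]
 [672.4 -75.9  -0.2]
 [676.3 -75.4   1.3]
 [680.6 -74.9   1.6]]
283
[[558.4 -52.8   7.5]
 [562.  -52.3   6.7]
 [563.2 -52.5  54.3]
 [566.6 -52.1  52.2]
 [569.4 -51.8  58. ]
 [572.2 -51.5  64.5]
 [574.7 -51.2  71.1]
 [577.5 -50.9  75.4]
 [580.  -50.6  80.2]
 [582.4 -50.3  86.5]
 [585.6 -49.9  85.4]
 [589.1 -49.4  82.5]
 [592.4 -49.   81.4]
 [595.7 -48.5  80.2]
 [599.5 -48.   77.1]
 [602.3 -47.6  79.1]
 [604.6 -47.4  84.2]
 [607.2 -47.1  87. ]
 [609.  -46.9  93.5]
 [612.3 -46.4  92.8]
 [614.4 -46.2  97.3]
 [616.3 -46.  102.3]
[... 194 characters left out ...]
. ]
 [ 570.9 -120.6    5.7]
 [ 574.5 -120.     7.7]
 [ 574.5 -112.6   51.1]
 [ 577.2 -111.3   57.2]
 [ 579.6 -109.8   65. ]
 [ 582.2 -108.6   70.8]
 [ 584.8 -107.7   75.3]
 [ 587.2 -106.5   80.8]
 [ 589.4 -105.4   86.7]
 [ 592.7 -105.4   85.2]
 [ 596.  -105.2   84.5]
 [ 599.4 -105.2   82.8]
 [ 603.  -105.4   80.4]
 [ 607.2 -105.9   75.3]
 [ 610.  -105.3   77.5]
 [ 611.9 -104.1   83.8]
 [ 614.  -103.1   89.1]
 [ 616.3 -102.3   92.5]
 [ 619.3 -101.9   93.2]
 [ 621.2 -100.9   98.1]
 [ 623.2 -100.   102.5]
 [ 625.1  -99.1  106.9]
 [ 626.9  -98.3  111.2]
 [ 629.5  -97.8  112.5]
 [ 633.5  -98.   109.6]
 [ 636.7  -97.8  109.4]
 [ 640.8  -98.   106.7]
 [ 644.9  -98.1  104.1]
 [ 685.7 -112.5    0.9]]
```

Run:
```python
from h import *
np.set_printoptions(precision=1,suppress=True)
W=np.load('w1.npy')
yh=np.array([-.127,.992,0]);xh=np.array([.992,.127,0])
for k,(a,b) in dict(p1=(262,302),p2=(208,250)).items():
    P=W[195:222,a:b].reshape(-1,3);P=P[P[:,2]>101];r=cv2.minAreaRect(P[:,:2].astype(np.float32))
    print(k,len(P),r,'rack y',(P@yh).min(),(P@yh).max(),'x',(P@xh).min(),(P@xh).max())
W2=np.load('top0.npy')
for k,(a,b) in dict(p1=(306,327),p2=(330,350)).items():
    P=W2[180:215,a:b].reshape(-1,3);P=P[P[:,2]>101]
    print(k,'top cam rack y',(P@yh).min(),(P@yh).max(),'x',(P@xh).min(),(P@xh).max())
T=tool();print('tool rack y',T[:3,3]@yh,'x',T[:3,3]@xh)
P=W[0:80,0:120].reshape(-1,3);P=P[(P[:,2]>48)&(P[:,2]<62)];print('nut',cv2.minAreaRect(P[:,:2].astype(np.float32)),np.median(P[:,2]))
d=W[100:222,345:475].reshape(-1,3);d=d[(d[:,2]>16)&(d[:,2]<32)];print('dish',cv2.minEnclosingCircle(d[:,:2].astype(np.float32)))
```

```text
p1 507 ((627.4578857421875, -46.00105285644531), (24.234575271606445, 21.49486541748047), 7.270137786865234) rack y -136.07080062158005 -114.57708728349898 x 604.4738514127238 628.7193638694644
p2 516 ((634.6219482421875, -100.99463653564453), (24.211143493652344, 21.571346282958984), 6.917830467224121) rack y -191.59985252675665 -169.95027021292904 x 604.5872726127707 628.8272270735049
p1 top cam rack y -139.19467012280685 -117.4146086117274 x 605.3597505210254 630.094756038745
p2 top cam rack y -194.6983933120505 -173.30221648344002 x 604.3641859256139 630.2195303287276
tool rack y -128.4124485609437 x 612.9395445260693
nut ((487.4305419921875, -299.41778564453125), (59.81004333496094, 65.99689483642578), 16.04694175720215) 55.350444040698704
dish ((571.7039794921875, 107.33452606201172), 70.64269256591797)
```

Request:
carry_out:
  series:
    - [-0.001, 0.002, 0.05, 0, 0.46]
    - [-0.001, 0.002, 0.1, 0, 0.46]
    - [-0.001, 0.002, 0.136, 0, 0.46]
    - [-0.001, 0.002, 0.136, 0, 0.46]
    - [-0.001, 0.002, 0.136, 0, 0.46]

```text
t: 2.78
eef_pos: [625.6, -48.1, 270.2]
tcp_rot: [-3.141, 0.002, -3.014]
ft_force: [0.6, -0.5, -0.8]
opening: 0.456
grip_force: 0.0
```

Request:
carry_out:
  series:
    - [0, 0, 0, 0, 0.2]
    - [0, 0, 0, 0, 0.1]
    - [0, 0, 0, 0, 0]
    - [0, 0, 0, 0, 0]
    - [0, 0, 0, 0, 0]
    - [0, 0, 0, 0, 0]

```text
t: 3.52
eef_pos: [625.3, -48.2, 269.6]
tcp_rot: [-3.141, 0.001, -3.014]
ft_force: [-0.0, 1.1, 6.6]
opening: 0.262
grip_force: 30.0
```

Request:
carry_out:
  series:
    - [-0.0042, 0, -0.009, 0, 0]
    - [-0.0085, 0, -0.018, 0, 0]
    - [-0.0127, 0, -0.0272, 0, 0]
    - [-0.017, 0, -0.0362, 0, 0]
    - [-0.025, 0, -0.054, 0, 0]
    - [-0.025, 0, -0.12, 0, 0]
    - [-0.025, 0, -0.12, 0, 0]
    - [-0.025, 0, -0.12, 0, 0]

```text
t: 4.53
eef_pos: [649.8, -45.0, 388.8]
tcp_rot: [3.142, 0.0, -3.014]
ft_force: [-0.8, -0.3, -3.6]
opening: 0.267
grip_force: 30.0
```

Run:
```python
from h import *
s=env.state();print(s['opening'],s['grip_force'],s['ft_force'],s['eef_pos'])
p,W=cloud('wrist');p2,S=cloud('side');np.save('w2.npy',W);np.save('s2.npy',S)
q=p2[60:310,200:420];
a=cv2.resize(p[150:330,180:380],None,fx=2,fy=2);b=cv2.resize(q,None,fx=1.6,fy=1.6)
o=np.zeros((400,760,3),np.uint8);o[:360,:400]=a;o[:400,405:757]=b[:400,:352];save('pics/c2.png',o)
```

```text
0.2669587882192402 29.99184250831604 [-0.84965279 -0.32807462 -3.63202235] [649.76298688 -44.95779409 388.77956534]
```

View pics/c2.png

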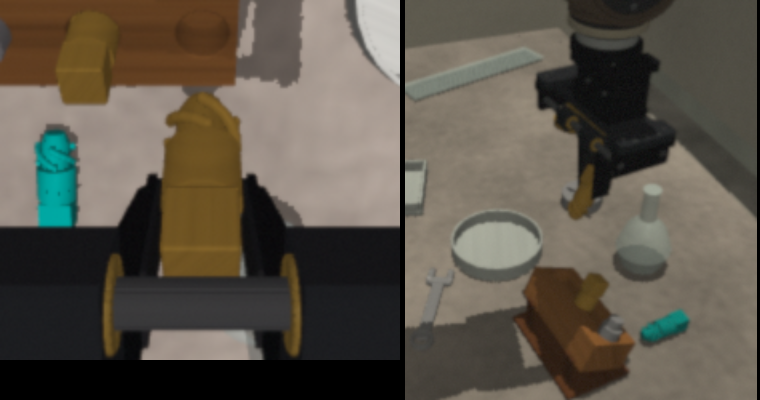

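The plug is held square, leaning with its nose towards the camera. I'll measure its lean in the tool frame.

```bash
cat > lean.py <<'E'
import sys
from h import *
np.set_printoptions(precision=1,suppress=True)
def lean(W):
    T=tool();L=(W-T[:3,3])@T[:3,:3]
    P=L[150:330,240:330].reshape(-1,3)
    P=P[(abs(P[:,1])<6)&(P[:,2]>140)&(P[:,2]<260)&(P[:,0]>-30)&(P[:,0]<70)]
    P=P[np.argsort(P[:,2])]
    for z in range(140,250,5):
        q=P[(P[:,2]>=z)&(P[:,2]<z+5)]
        if len(q): print(z,len(q),np.median(q,axis=0))
    return L
if __name__=='__main__':
    if len(sys.argv)>1: W=np.load(sys.argv[1])
    else: p,W=cloud('wrist')
    lean(W)
E
python3 lean.py w2.npy
```

```text
150 1 [  2.9   4.6 154.6]
155 395 [  1.9  -0.2 157.5]
160 257 [  6.   -0.2 161.6]
165 189 [  9.3  -0.3 167.4]
170 183 [ 12.2   0.3 173.1]
175 152 [ 15.9   0.2 177.2]
180 140 [ 18.5   0.2 182.4]
185 126 [ 21.3   0.5 187.2]
190 106 [ 23.6  -0.2 192. ]
195 82 [ 26.5   0.1 197.7]
200 78 [ 26.7   0.7 203.1]
205 84 [ 28.9   1.4 206.5]
210 17 [ 28.4  -3.5 211.9]
215 11 [ 29.7  -0.8 216.4]
220 1 [ 27.5  -3.7 220.1]
```

Request:
carry_out:
  series:
    - [0.112, -0.222, 0, -9, 0]
    - [0.112, -0.222, 0, -9, 0]
    - [0.112, -0.222, 0, -9, 0]
    - [0.112, -0.222, 0, -9, 0]
    - [0.112, -0.222, 0, -9, 0]
    - [0.112, -0.222, 0, -9, 0]
    - [0.112, -0.222, 0, -9, 0]

```text
t: 5.5
eef_pos: [567.5, -278.3, 388.2]
tcp_rot: [3.141, -0.0, -2.856]
ft_force: [0.3, -0.5, -2.0]
opening: 0.262
grip_force: 30.0
```

Run:
```python
from h import *
np.set_printoptions(precision=2,suppress=True)
p,W=cloud('wrist');np.save('w3.npy',W);T=tool()
print(T[:3,3],np.degrees(env.state()['tcp_rot']))
N=W.reshape(-1,3);m=(N[:,2]>49)&(N[:,2]<60)&(np.linalg.norm(N[:,:2]-[485.6,-303],axis=1)<55)
P=N[m];print('nut',len(P),cv2.minAreaRect(P[:,:2].astype(np.float32)),np.median(P[:,2]))
L=(P-T[:3,3])@T[:3,:3];print('tool frame nut',cv2.minAreaRect(L[:,:2].astype(np.float32)),L.min(0),L.max(0))
A=(W-T[:3,3])@T[:3,:3]
q=A.reshape(-1,3);q=q[(q[:,2]>160)&(q[:,2]<176)&(abs(q[:,1])<11.8)&(q[:,0]>-5)&(q[:,0]<25)];print('head y',np.percentile(q[:,1],[1,50,99]))
q=A.reshape(-1,3);q=q[(q[:,2]>182)&(q[:,2]<205)&(abs(q[:,1])<20)&(q[:,0]>0)&(q[:,0]<35)];print('neck y',np.percentile(q[:,1],[1,50,99]))
save('pics/w3.png',p)
```

```text
[ 567.56 -278.27  388.37] [ 179.96   -0.02 -163.61]
nut 3515 ((484.600830078125, -300.497314453125), (64.67344665527344, 63.93647003173828), 16.035871505737305) 55.69620997810051
tool frame nut ((85.7640609741211, 1.8652935028076172), (64.67273712158203, 63.93798828125), 0.3515905439853668) [ 53.33 -30.19 329.88] [118.24  33.87 339.39]
head y [-11.29   0.37  11.55]
neck y [-13.64   2.71  17.39]
```

View pics/w3.png

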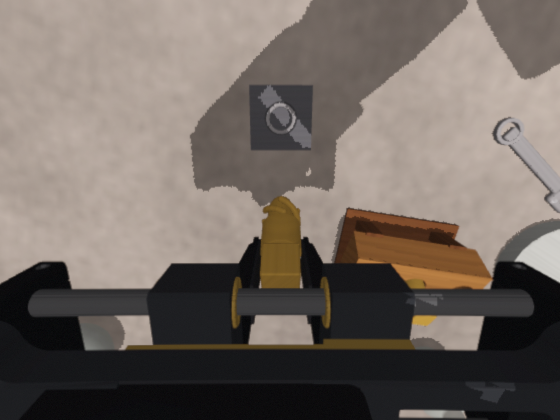

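Request:
carry_out:
  series:
    - [0, 0.0005, 0.06, 0, 0]
    - [0, 0.0005, 0.12, 0, 0]
    - [0, 0.0005, 0.15, 0, 0]
    - [0.01, 0.0005, 0.15, 0, 0]
    - [0.018, 0.0005, 0.15, 0, 0]
    - [0.021, 0.0005, 0.15, 0, 0]
    - [0.024, 0.0005, 0.15, 0, 0]
    - [0.027, 0.0005, 0.15, 0, 0]
    - [0.03, 0.0005, 0.15, 0, 0]
    - [0.03, 0.0005, 0.15, 0, 0]

```text
t: 6.8
eef_pos: [539.2, -287.8, 241.0]
tcp_rot: [-3.136, 0.005, -2.857]
ft_force: [7.5, -0.6, 0.6]
opening: 0.263
grip_force: 30.0
```

```bash
python3 lean.py
```

```text
155 451 [  2.2  -0.1 158.2]
160 199 [  7.1  -0.1 161.5]
165 141 [  8.9   0.4 167.4]
170 126 [ 10.6  -0.2 172.4]
175 152 [ 12.6   0.3 177.4]
180 379 [ 30.2  -0.3 184.5]
185 449 [ 32.3   0.9 185.7]
190 233 [ 42.1  -0.9 192.4]
195 70 [ 19.8  -1.8 196.7]
200 1 [ 17.9  -2.6 204.8]
205 6 [ 16.6  -4.4 207.4]
210 5 [ 41.    4.2 213.1]
215 16 [ 41.2   2.5 218.1]
220 302 [ 52.3   0.7 224.5]
225 206 [ 51.5   0.1 225.4]
```

Request:
carry_out:
  series:
    - [0.003, 0, 0, 0, 0]
    - [0.006, 0, 0, 0, 0]
    - [0.008, 0, 0, 0, 0]
    - [0.009, 0, 0, 0, 0]
    - [0.01, 0, 0, 0, 0]
    - [0.01, 0, 0, 0, 0]

```text
t: 7.6
eef_pos: [529.2, -290.4, 240.5]
tcp_rot: [-3.138, 0.004, -2.857]
ft_force: [5.9, 0.5, -0.6]
opening: 0.263
grip_force: 30.0
```

```bash
python3 lean.py
```

```text
155 566 [  2.   -0.1 158.5]
160 106 [  8.6  -0.1 162.2]
165 94 [  8.9   0.1 167.3]
170 89 [  9.3  -0.2 172.2]
175 100 [  9.8   0.6 177.9]
180 571 [ 23.3  -0.3 184.4]
185 484 [ 30.6   0.4 186. ]
190 135 [ 34.3  -3.4 192.2]
195 14 [ 54.5  -5.1 195.4]
205 7 [ 30.4   3.5 208.1]
210 22 [ 30.5   2.2 212.9]
215 34 [ 30.7  -0.6 217.6]
220 389 [ 41.7   0.7 224.3]
225 145 [ 42.3   0.7 225.3]
```

Request:
carry_out:
  series:
    - [0.001, 0, 0, 0, 0]
    - [0.002, 0, 0, 0, 0]
    - [0.003, 0, 0, 0, 0]
    - [0.003, 0, 0, 0, 0]

```text
t: 8.15
eef_pos: [526.5, -291.2, 240.5]
tcp_rot: [-3.138, 0.004, -2.858]
ft_force: [7.1, 1.4, 0.3]
opening: 0.263
grip_force: 30.4
```

```bash
python3 lean.py | head -6
```

```text
155 587 [  2.   -0.1 158.6]
160 96 [  9.    0.4 162.2]
165 91 [  9.2  -0.2 167.4]
170 74 [  9.2   0.3 172.7]
175 64 [  9.2  -0.3 177.6]
180 630 [ 21.5  -0.2 184.4]
```

Request:
carry_out:
  series:
    - [0.0005, 0, 0, 0, 0]
    - [0.001, 0, 0, 0, 0]
    - [0.0015, 0, 0, 0, 0]
    - [0.0015, 0, 0, 0, 0]

```text
t: 8.7
eef_pos: [525.9, -291.2, 240.6]
tcp_rot: [-3.137, 0.006, -2.858]
ft_force: [13.9, 5.5, -1.4]
opening: 0.262
grip_force: 33.4
```

```bash
python3 lean.py | head -6;  python3 -c "
from h import *
print(env.state()['ft_force'],env.state()['eef_pos'])"
```

```text
155 577 [  2.1  -0.1 158.6]
160 99 [  9.1   0.4 162.1]
165 84 [  9.1   0.3 167.5]
170 77 [  9.1  -0.3 172.6]
175 64 [  9.2  -0.  177.6]
180 621 [ 22.   -0.2 184.4]
[13.61477255  5.7235239  -1.37392562] [ 525.87970104 -291.21788136  240.62544013]
```

Run:
```python
from h import *
p,W=cloud('wrist');T=tool();A=(W-T[:3,3])@T[:3,:3];q=A.reshape(-1,3)
m=(q[:,2]>180)&(q[:,2]<190)&(q[:,0]>25)&(q[:,0]<100)&(abs(q[:,1])<50);P=q[m]
for x in (30,40,50,60,70):
    a=P[abs(P[:,0]-x)<3];print(x,a[:,1].min(),a[:,1].max())
print(P[:,0].max(),np.percentile(P[:,2],[5,50,95]))
m=(q[:,2]>164)&(q[:,2]<178)&(abs(q[:,1])<14)&(q[:,0]>5)&(q[:,0]<15);print('head',np.percentile(q[m][:,1],[1,99]))
save('pics/w4.png',p)
```

```text
30 -28.421764677961008 35.486185957180474
40 -28.541203854885115 35.46781460343514
50 -28.72929650146342 35.44769637134415
60 -28.619323287987118 35.392411813996944
70 -28.50420257787665 35.58590730411457
75.10546125719942 [183.50287535 184.61923217 186.72337221]
head [-13.71095186  11.90099299]
```

View pics/w4.png

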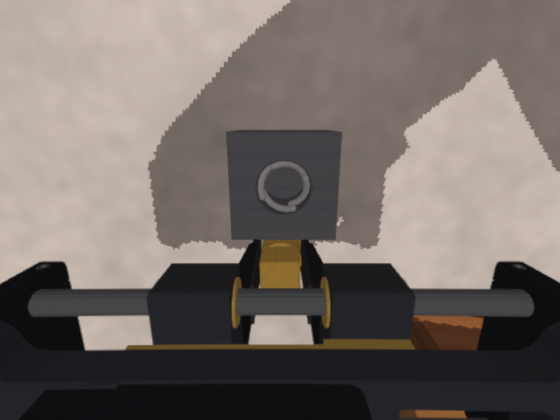

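Run:
```python
import cv2,numpy as np
p=cv2.imread('pics/w4.png').astype(int)
for r in (255,262,270): 
    yel=(p[r,:,2]-p[r,:,0]); c=np.where(yel[230:340]>50)[0]+230; print(r,c.min(),c.max(),len(c))
for r in (160,185,210,230):
    print(r,p[r,222:240,1],p[r,330:346,1])
g=p[150:220,245:325].sum(2); m=np.argwhere(g>300); print('ring',m.min(0)+[150,245],m.max(0)+[150,245])
```

```text
255 261 300 40
262 260 300 41
270 260 299 40
160 [104 105 105 105 103  86  67  65  64  64  63  65  65  65  64  65  65  64] [ 63  64  65  64  64  64  64  64  65  69  92 105 107 107 107 108]
185 [105 105 105 106 106 106  95  68  63  63  63  63  63  63  64  62  63  64] [ 64  63  63  64  64  62  63  63  71 101 106 106 106 106 106 106]
210 [114 114 114 114 114 114 114 110  73  64  63  64  63  64  63  64  64  63] [ 63  63  63  63  63  63  66  83  98 100 100 100 100 101 101 101]
230 [112 111 111 110 109 109 109 108 105  71  64  63  63  62  64  64  63  63] [ 63  64  63  64  63  68  95 108 109 109 109 109 108 108 108 108]
ring [162 258] [210 308]
```

Request:
carry_out:
  series:
    - [-0.004, 0, 0, 0, 0]
    - [-0.006, 0, -0.03, 0, 0]
    - [-0.006, 0.0007, -0.058, 0, 0]
    - [0.02, 0.0007, -0.058, 0, 0]
    - [0.0442, 0.0007, -0.058, 0, 0]
    - [0.0442, 0.0007, -0.058, 0, 0]
    - [0.0442, 0.0007, -0.058, 0, 0]

```text
t: 9.68
eef_pos: [481.9, -303.3, 297.2]
tcp_rot: [-3.141, 0.001, -2.858]
ft_force: [0.5, 0.9, -2.2]
opening: 0.263
grip_force: 30.0
```

```bash
cat > st.py <<'E'
from h import *
np.set_printoptions(precision=2,suppress=True)
s=env.state();print(s['t'],s['eef_pos'],np.degrees(s['tcp_rot']),'F',s['ft_force'],'M',s['moment'],s['opening'])
E
python3 st.py; python3 lean.py|head -8;python3 - <<'E'
from h import *
p,W=cloud('wrist');save('pics/w5.png',p)
E
```

```text
9.675 [ 481.86 -303.28  297.24] [-179.96    0.03 -163.72] F [ 0.5   0.88 -2.21] M [ 0.03 -0.02 -0.03] 0.26269240782006836
155 528 [  1.4   0.3 158.2]
160 105 [  7.8  -0.2 162.5]
165 99 [  8.2   0.3 167.7]
170 82 [  8.6   0.2 172.6]
175 105 [  9.    0.2 178.3]
180 84 [ 10.6   0.2 181.9]
185 71 [ 11.2   0.1 187.8]
190 62 [ 11.6   0.1 192.5]
```

View pics/w5.png

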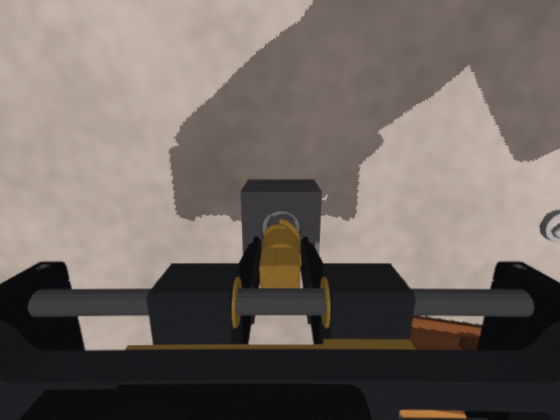

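Request:
carry_out:
  series:
    - [-0.052, 0, 0, 0, 0]
    - [-0.052, 0, 0.032, 0, 0]
    - [-0.052, 0, 0.032, 0, 0]
    - [-0.047, 0, 0.032, 0, 0]
    - [-0.045, 0, 0.032, 0, 0]
    - [-0.043, 0, 0.032, 0, 0]
    - [-0.042, 0, 0.032, 0, 0]
    - [-0.042, 0, 0.032, 0, 0]

```text
t: 10.78
eef_pos: [522.1, -291.7, 266.0]
tcp_rot: [-3.139, 0.002, -2.858]
ft_force: [4.7, 2.5, 1.9]
opening: 0.264
grip_force: 30.0
```

```bash
python3 st.py; python3 lean.py|head -8
```

```text
10.775 [ 522.09 -291.68  266.  ] [-179.88    0.13 -163.74] F [4.67 2.47 1.92] M [ 0.57 -0.98  0.01] 0.26388817735684544
155 593 [  2.   -0.1 158.8]
160 127 [  9.9   0.4 160.9]
165 63 [  9.7   0.4 167.5]
170 57 [  9.2  -0.2 172.4]
175 56 [  8.8   0.3 177.4]
180 87 [  9.2   0.9 181.8]
185 41 [  9.3  -0.4 187.7]
190 40 [  8.8   0.2 192.4]
```

Request:
carry_out:
  series:
    - [-0.003, 0, 0, 0, 0]
    - [-0.01, 0, 0, 0, 0]
    - [-0.01, 0, 0, 0, 0]

```text
t: 11.2
eef_pos: [531.8, -288.5, 264.6]
tcp_rot: [3.141, -0.0, -2.857]
ft_force: [-0.9, 0.4, -2.6]
opening: 0.264
grip_force: 30.0
```

```bash
python3 st.py; python3 lean.py|head -11
```

```text
11.2 [ 531.75 -288.49  264.57] [ 179.98   -0.02 -163.69] F [-0.93  0.36 -2.58] M [ 0.01  0.   -0.03] 0.26374549393356134
155 557 [  1.5   0.3 158.6]
160 94 [  8.3  -0.2 162. ]
165 82 [  8.3  -0.3 167.4]
170 75 [  8.1   0.2 172.5]
175 59 [  8.1   0.2 177.4]
180 96 [  9.    0.8 181.4]
185 60 [  9.3   0.4 187.5]
190 44 [  9.1  -0.2 193. ]
195 49 [  9.    0.  197.1]
200 29 [  9.    1.3 201.5]
205 452 [ 23.9  -0.7 208.7]
```

Request:
carry_out:
  series:
    - [0, 0, -0.033, 0, 0]
    - [0.0523, 0, -0.033, 0, 0]
    - [0.0523, 0, -0.033, 0, 0]
    - [0.0523, 0, -0.02, 0, 0]
    - [0.0523, 0, -0.016, 0, 0]
    - [0.0523, 0, -0.013, 0, 0]
    - [0.0523, 0, -0.011, 0, 0]
    - [0.0523, 0, -0.011, 0, 0]

```text
t: 12.25
eef_pos: [481.4, -303.2, 275.5]
tcp_rot: [3.141, -0.0, -2.857]
ft_force: [0.0, 0.4, -2.5]
opening: 0.262
grip_force: 30.0
```

```bash
python3 st.py; python3 lean.py|head -8
```

```text
12.25 [ 481.43 -303.18  275.55] [ 179.99   -0.   -163.69] F [ 0.04  0.44 -2.51] M [ 0.08  0.01 -0.  ] 0.2617486357297614
155 568 [  1.6  -0.  158.8]
160 101 [  8.5  -0.  162.2]
165 77 [  8.5  -0.1 167.4]
170 77 [  8.3  -0.2 172.4]
175 62 [  8.2   0.4 177.6]
180 94 [  9.    0.9 181.8]
185 57 [  9.3   0.3 186.9]
190 49 [  9.3  -0.4 192. ]
```

No contact; the nose is about 6 mm in. Next is down 2.5 mm more, checking force.

Request:
carry_out:
  series:
    - [0, 0, 0.001, 0, 0]
    - [0, 0, 0.002, 0, 0]
    - [0, 0, 0.003, 0, 0]
    - [0, 0, 0.003, 0, 0]

```text
t: 12.8
eef_pos: [481.3, -303.3, 272.6]
tcp_rot: [3.141, -0.0, -2.857]
ft_force: [0.2, -0.4, -1.3]
opening: 0.262
grip_force: 30.0
```

Request:
carry_out:
  series:
    - [0, 0.0003, 0.0006, 5, 0]
    - [-0.0001, 0.0005, 0.0012, 10, 0]
    - [-0.0001, 0.0008, 0.0018, 15, 0]
    - [-0.0002, 0.001, 0.0024, 20, 0]
    - [-0.0003, 0.0013, 0.003, 25, 0]
    - [-0.0004, 0.0015, 0.0037, 30, 0]
    - [-0.0004, 0.0015, 0.0037, 30, 0]

```text
t: 13.68
eef_pos: [481.4, -301.8, 269.2]
tcp_rot: [-3.141, 0.001, 2.903]
ft_force: [1.1, -0.5, -0.6]
opening: 0.264
grip_force: 30.0
```

```bash
python3 st.py; python3 lean.py|head -3
```

```text
13.675 [ 481.41 -301.83  269.19] [-179.99    0.05  166.32] F [ 1.12 -0.52 -0.55] M [-0.16 -0.27 -0.03] 0.2644103937263577
155 560 [  2.6   0.2 158.8]
160 103 [  9.8  -0.8 161.9]
165 75 [  9.7   0.2 167.2]
```

Request:
carry_out:
  series:
    - [0, 0.0002, 0.0006, 5, 0]
    - [0, 0.0004, 0.0012, 10, 0]
    - [-0.0001, 0.0006, 0.0018, 15, 0]
    - [-0.0001, 0.0008, 0.0024, 20, 0]
    - [-0.0002, 0.001, 0.003, 25, 0]
    - [-0.0003, 0.0012, 0.0037, 30, 0]
    - [-0.0003, 0.0012, 0.0037, 30, 0]

```text
t: 14.6
eef_pos: [482.5, -300.7, 268.0]
tcp_rot: [3.141, 0.005, 2.38]
ft_force: [-1.0, 4.2, 24.3]
opening: 0.265
grip_force: 30.3
```

```bash
python3 st.py; python3 lean.py|head -5
```

```text
14.6 [ 482.45 -300.66  268.  ] [179.94   0.27 136.35] F [-1.02  4.18 24.35] M [ 0.77 -0.02  0.02] 0.26547081654393534
155 600 [  4.1   0.2 158.3]
160 89 [ 11.1  -0.4 162.4]
165 81 [ 11.    0.1 167.2]
170 71 [ 10.9   0.1 172.6]
175 66 [ 10.9  -0.5 177.4]
```

Request:
carry_out:
  series:
    - [0, 0, -0.003, 0, 0]
    - [-0.0001, -0.0004, -0.0045, -10, 0]
    - [-0.0002, -0.0009, -0.006, -20, 0]
    - [-0.0003, -0.0013, -0.0075, -30, 0]
    - [-0.0005, -0.0017, -0.009, -40, 0]
    - [-0.0007, -0.0021, -0.011, -50, 0]
    - [-0.0009, -0.0025, -0.0125, -60, 0]
    - [-0.0009, -0.0025, -0.025, -60, 0]
    - [-0.0009, -0.0025, -0.045, -60, 0]
    - [-0.0009, -0.0025, -0.045, -60, 0]

```text
t: 15.9
eef_pos: [480.9, -303.1, 311.9]
tcp_rot: [-3.139, 0.002, -2.86]
ft_force: [-0.5, -0.7, -2.7]
opening: 0.265
grip_force: 30.0
```

```bash
python3 st.py; python3 lean.py|head -14;python3 - <<'E'
from h import *
p,W=cloud('wrist');a=cv2.resize(p[170:300,225:335],None,fx=4.5,fy=4.5,interpolation=cv2.INTER_CUBIC)
a=cv2.convertScaleAbs(a,alpha=1.6);save('pics/c6.png',a)
E
```

```text
15.9 [ 480.87 -303.09  311.86] [-179.88    0.09 -163.87] F [-0.5  -0.67 -2.69] M [ 0.12  0.   -0.02] 0.26463379079374194
155 637 [  2.3   0.1 157.6]
160 82 [  9.1   0.1 162.9]
165 70 [  9.2  -0.2 167.6]
170 73 [  8.8   0.  172.3]
175 83 [  9.   -0.  178.3]
180 74 [  9.7  -0.7 181.8]
185 52 [  9.9   0.8 187.6]
190 47 [  9.7  -0.2 192.2]
195 45 [  9.6   0.4 197. ]
200 33 [  9.4  -0.3 202. ]
205 24 [  8.3  -4.1 206.6]
210 46 [  8.4   3.2 213. ]
215 15 [  9.   -0.4 215.9]
```

View pics/c6.png

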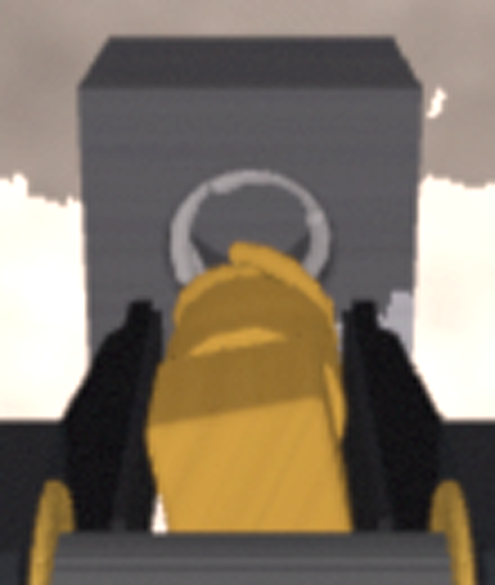

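Force rose to 24 N with the nose about 13.5 mm down. The thread slants left-handed in the crop: its ridge runs from (235,245) at the nose down to (335,330). So this plug is left-hand and goes in the dish. First I'll tilt it against the nut edge so it lies down predictably.

Request:
carry_out:
  series:
    - [-0.052, 0, 0, 0, 0]
    - [-0.052, 0, 0.046, 0, 0]
    - [-0.052, 0, 0.046, 0, 0]
    - [-0.045, 0, 0.046, 0, 0]
    - [-0.041, 0, 0.046, 0, 0]
    - [-0.037, 0, 0.046, 0, 0]
    - [-0.033, 0, 0.046, 0, 0]
    - [-0.029, 0, 0.046, 0, 0]
    - [-0.025, 0, 0.046, 0, 0]
    - [-0.022, 0, 0.046, 0, 0]
    - [-0.022, 0, 0.046, 0, 0]

```text
t: 17.38
eef_pos: [501.7, -297.4, 265.9]
tcp_rot: [-3.139, 0.002, -2.858]
ft_force: [0.5, -0.7, 7.0]
opening: 0.257
grip_force: 30.0
```

Request:
carry_out:
  series:
    - [-0.01, 0, 0, 0, 0]
    - [-0.02, 0, -0.02, 0, 0]
    - [-0.02, 0, -0.06, 0, 0]
    - [-0.02, 0, -0.1, 0, 0]
    - [-0.02, 0, -0.1, 0, 0]

```text
t: 18.0
eef_pos: [521.1, -291.3, 366.9]
tcp_rot: [-3.138, 0.002, -2.857]
ft_force: [-0.9, 0.8, -2.3]
opening: 0.26
grip_force: 30.0
```

```bash
python3 st.py; python3 lean.py
```

```text
18.0 [ 521.13 -291.29  366.94] [-179.81    0.14 -163.71] F [-0.89  0.76 -2.32] M [ 0.06  0.   -0.04] 0.2602568169289083
150 70 [ -3.9  -0.4 154.5]
155 420 [  0.7   0.4 157.4]
160 354 [  8.7   0.4 162.5]
165 27 [ 12.3   0.9 165.4]
```

Request:
carry_out:
  series:
    - [-0.156, 0.366, 0, 0, 0]
    - [-0.156, 0.366, 0, 0, 0]
    - [-0.156, 0.366, 0, 0, 0]
    - [-0.156, 0.366, 0, 0, 0]
    - [-0.156, 0.366, 0, 0, 0]
    - [-0.156, 0.366, 0, 0, 0]
    - [-0.156, 0.366, 0, 0, 0]
    - [-0.156, 0.366, 0, 0, 0]
    - [-0.156, 0.366, 0.06, 0, 0]
    - [-0.156, 0.366, 0.11, 0, 0]
    - [-0.156, 0.366, 0.13, 0, 0]
    - [-0.156, 0.366, 0.137, 0, 0]
    - [-0.156, 0.366, 0.137, 0, 0]

```text
t: 19.68
eef_pos: [567.9, 102.8, 227.2]
tcp_rot: [3.141, -0.002, -2.858]
ft_force: [0.4, 0.8, -0.4]
opening: 0.263
grip_force: 30.0
```

```bash
python3 st.py
```

```text
19.675 [567.88 102.78 227.23] [ 179.99   -0.09 -163.76] F [ 0.41  0.79 -0.37] M [0.07 0.13 0.01] 0.2625210078955757
```

Request:
carry_out:
  series:
    - [0, 0, 0, 0, 0.35]
    - [0, 0, 0, 0, 0.46]
    - [0, 0, 0, 0, 0.46]
    - [0, 0, 0, 0, 0.46]
    - [0, 0, -0.06, 0, 0.46]
    - [0, 0, -0.12, 0, 0.46]
    - [0, 0, -0.17, 0, 0.46]
    - [0, 0, -0.17, 0, 0.46]

```text
t: 20.68
eef_pos: [568.1, 103.9, 401.2]
tcp_rot: [-3.14, 0.007, -2.857]
ft_force: [-0.3, 0.6, -0.5]
opening: 0.458
grip_force: 0.0
```

```bash
python3 st.py
python3 - <<'E'
from h import *
p,W=cloud('side');p2,W2=cloud('top')
o=np.zeros((560,790,3),np.uint8);o[:,:470]=cv2.resize(p[130:310,190:341],(470,560));o[:320,475:790]=cv2.resize(p2[150:280,200:328],(315,320));save('pics/c7.png',o)
Q=W2[192:250,222:280].reshape(-1,3);Q=Q[(Q[:,2]>8)&(np.linalg.norm(Q[:,:2]-[572.3,105],axis=1)<60)];print(len(Q),Q.mean(0),Q.min(0),Q.max(0))
E
```

```text
20.675 [568.12 103.89 401.17] [-179.92    0.4  -163.7 ] F [-0.27  0.57 -0.5 ] M [ 0.05 -0.02 -0.03] 0.45782295548090324
1077 [542.47984353  79.02887386 496.82168094] [524.24600211  47.62488597   8.24352909] [565.48905221 125.62041902 552.88443654]
```

View pics/c7.png

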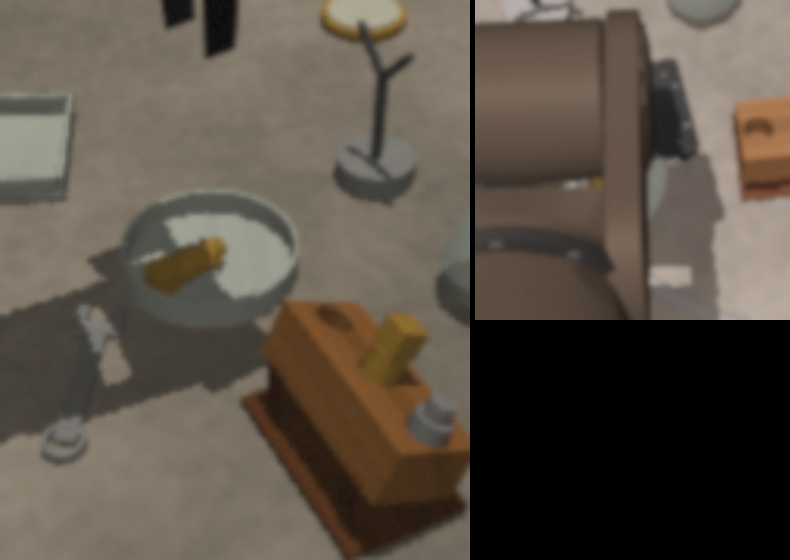

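The left-hand plug lies in the dish (side crop, around (185,265)). Now the second plug.

Request:
carry_out:
  series:
    - [-0.0045, -0.218, 0, 9, 0.46]
    - [-0.0045, -0.218, 0, 9, 0.46]
    - [-0.0045, -0.218, 0, 9, 0.46]
    - [-0.0045, -0.218, 0, 9, 0.46]
    - [-0.0045, -0.218, 0, 9, 0.46]
    - [-0.0045, -0.218, 0.05, 9, 0.46]
    - [-0.0045, -0.218, 0.09, 9, 0.46]
    - [-0.0045, -0.218, 0.09, 9, 0.46]

```text
t: 21.78
eef_pos: [633.0, -103.0, 303.9]
tcp_rot: [3.139, -0.007, -3.013]
ft_force: [0.4, -0.1, 2.0]
opening: 0.456
grip_force: 0.0
```

```bash
python3 st.py
python3 - <<'E'
from h import *
np.set_printoptions(precision=1,suppress=True)
p,W=cloud('wrist');T=tool();A=((W-T[:3,3])@T[:3,:3]).reshape(-1,3);w=W.reshape(-1,3)
m=(w[:,2]>98)&(w[:,2]<120)&(abs(A[:,1])<20)&(abs(A[:,0])<40)
q=A[m];print(len(q),q.min(0),q.max(0),np.percentile(q[:,1],[2,98]))
top=q[np.argsort(q[:,2])]
for x in range(-20,20,3):
    a=q[(q[:,0]>=x)&(q[:,0]<x+3)]
    if len(a): print(x,len(a),np.median(a,axis=0))
E
```

```text
21.775 [ 632.96 -103.    303.89] [ 179.83   -0.37 -172.65] F [ 0.37 -0.1   1.97] M [0.02 0.06 0.01] 0.4563837493078649
1302 [-15.5 -19.8 186.7] [ 12.2  12.6 208.3] [-19.4  12. ]
-17 30 [-14.9   1.  203.3]
-14 94 [-12.7   1.7 202.1]
-11 99 [ -9.5   1.4 200.2]
-8 101 [ -6.5   1.4 198.7]
-5 105 [ -3.6   0.1 197.3]
-2 110 [ -0.7   1.4 195.4]
1 141 [  2.7   1.5 194.2]
4 252 [  5.5   0.8 196.8]
7 240 [  8.4   1.4 202.5]
10 130 [ 10.8   1.4 206.7]
```

Request:
carry_out:
  series:
    - [-0.001, 0.001, 0.02, 0, 0.46]
    - [-0.001, 0.001, 0.034, 0, 0.46]
    - [-0.001, 0.001, 0.034, 0, 0.46]
    - [-0.001, 0.001, 0.034, 0, 0.2]
    - [-0.001, 0.001, 0.034, 0, 0.1]
    - [-0.001, 0.001, 0.034, 0, 0]
    - [-0.001, 0.001, 0.034, 0, 0]
    - [-0.001, 0.001, 0.034, 0, 0]

```text
t: 22.82
eef_pos: [634.6, -103.1, 273.9]
tcp_rot: [-3.141, 0.001, -3.014]
ft_force: [0.5, 0.7, 5.4]
opening: 0.256
grip_force: 30.0
```

Request:
carry_out:
  series:
    - [-0.0042, 0, -0.009, 0, 0]
    - [-0.0085, 0, -0.018, 0, 0]
    - [-0.0127, 0, -0.0272, 0, 0]
    - [-0.017, 0, -0.0362, 0, 0]
    - [-0.025, 0, -0.054, 0, 0]
    - [-0.025, 0, -0.1, 0, 0]
    - [-0.025, 0, -0.1, 0, 0]

```text
t: 23.7
eef_pos: [659.7, -99.8, 377.1]
tcp_rot: [-3.139, 0.006, -3.014]
ft_force: [0.6, 0.1, -2.7]
opening: 0.254
grip_force: 30.0
```

```bash
python3 st.py; python3 lean.py
```

```text
23.7 [659.66 -99.84 377.11] [-179.87    0.33 -172.7 ] F [ 0.61  0.1  -2.66] M [ 0.01 -0.02 -0.02] 0.25443069772273547
155 114 [  4.2  -0.2 159.4]
160 408 [  1.2   0.  162.3]
165 316 [  7.6  -0.  167.1]
170 158 [ 11.9  -0.  172.5]
175 186 [ 14.7   0.5 178. ]
180 131 [ 18.4  -0.1 182.4]
185 126 [ 21.   -0.1 187.8]
190 107 [ 23.5  -0.2 192.8]
195 87 [ 25.8  -0.2 197. ]
200 58 [ 27.7   3.1 201.8]
205 128 [ 29.1  -2.3 207.8]
210 48 [ 30.1   3.1 211.3]
215 4 [ 30.8   4.9 217.4]
220 4 [ 31.    1.  220.8]
```

Request:
carry_out:
  series:
    - [0.114, -0.165, 0, -9, 0]
    - [0.114, -0.165, 0, -9, 0]
    - [0.114, -0.165, 0, -9, 0]
    - [0.114, -0.165, 0, -9, 0]
    - [0.114, -0.165, 0, -9, 0]
    - [0.114, -0.165, 0, -9, 0]
    - [0.114, -0.165, 0.05, -9, 0]
    - [0.114, -0.165, 0.09, -9, 0]
    - [0.114, -0.165, 0.09, -9, 0]
    - [0.114, -0.165, 0.09, -9, 0]

```text
t: 25.0
eef_pos: [568.0, -277.5, 284.7]
tcp_rot: [-3.14, 0.001, -2.856]
ft_force: [0.9, 0.3, -1.0]
opening: 0.255
grip_force: 30.0
```

```bash
python3 st.py
```

```text
25.0 [ 567.95 -277.48  284.69] [-179.94    0.07 -163.64] F [ 0.85  0.27 -1.02] M [ 0.09 -0.04 -0.02] 0.25488769104653175
```

Request:
carry_out:
  series:
    - [0, 0, 0.022, 0, 0]
    - [0.012, 0, 0.022, 0, 0]
    - [0.018, 0, 0.022, 0, 0]
    - [0.022, 0, 0.022, 0, 0]
    - [0.026, 0, 0.022, 0, 0]
    - [0.03, 0, 0.022, 0, 0]
    - [0.034, 0, 0.022, 0, 0]
    - [0.038, 0, 0.022, 0, 0]
    - [0.042, 0, 0.022, 0, 0]
    - [0.045, 0, 0.022, 0, 0]
    - [0.047, 0, 0.022, 0, 0]
    - [0.047, 0, 0.022, 0, 0]

```text
t: 26.5
eef_pos: [522.4, -291.4, 262.2]
tcp_rot: [-3.14, 0.002, -2.858]
ft_force: [6.7, 2.0, 3.5]
opening: 0.258
grip_force: 30.0
```

Request:
carry_out:
  series:
    - [-0.003, 0, 0, 0, 0]
    - [-0.01, 0, 0, 0, 0]
    - [-0.01, 0, 0, 0, 0]

```text
t: 26.88
eef_pos: [531.8, -288.2, 260.9]
tcp_rot: [3.141, -0.001, -2.857]
ft_force: [0.1, 0.3, -2.0]
opening: 0.259
grip_force: 30.0
```

```bash
python3 st.py; python3 lean.py
```

```text
26.875 [ 531.77 -288.22  260.89] [ 179.95   -0.05 -163.68] F [ 0.08  0.3  -2.  ] M [ 0.09  0.03 -0.01] 0.2591948855707375
160 766 [  1.8   0.3 163.2]
165 98 [ 12.   -0.5 166.4]
170 51 [ 11.6   0.3 172.5]
175 48 [ 11.   -0.6 177.5]
180 43 [ 10.3   0.2 182.7]
185 71 [ 10.6   1.4 186.8]
190 40 [ 10.6   0.1 192.4]
195 32 [ 10.1   0.8 197.4]
200 195 [ 22.8   0.1 204.6]
205 446 [ 28.6  -0.5 205.9]
210 113 [ 35.7  -0.  211.5]
215 38 [  6.1  -3.  218.2]
220 25 [  7.1   2.1 221.1]
225 1 [ 32.4   2.9 229.5]
230 10 [ 32.3   1.  233.2]
235 18 [ 32.5  -1.3 237.8]
240 190 [ 43.1   0.6 244.6]
245 279 [ 44.8  -0.2 245.5]
```

Request:
carry_out:
  series:
    - [0, 0, -0.04, 0, 0]
    - [0.05, 0, -0.04, 0, 0]
    - [0.106, 0, -0.04, 0, 0]
    - [0.106, 0, -0.04, 0, 0]
    - [0.106, 0, 0, 0, 0]
    - [0.106, 0, 0, 0, 0]
    - [0.1, 0, 0, 0, 0]
    - [0.097, 0, 0, 0, 0]
    - [0.094, 0, 0, 0, 0]
    - [0.0925, 0, 0, 0, 0]
    - [0.0915, 0, 0, 0, 0]
    - [0.0915, 0, 0, 0, 0]

```text
t: 28.42
eef_pos: [443.6, -314.0, 261.8]
tcp_rot: [3.141, -0.001, -2.857]
ft_force: [-5.4, -2.2, 1.5]
opening: 0.258
grip_force: 30.0
```

Request:
carry_out:
  series:
    - [0.003, 0, 0, 0, 0]
    - [0.008, 0, 0, 0, 0]
    - [0.008, 0, -0.04, 0, 0]
    - [0.008, 0, -0.04, 0, 0]

```text
t: 28.92
eef_pos: [436.3, -316.6, 303.5]
tcp_rot: [-3.138, 0.003, -2.857]
ft_force: [0.6, -0.0, -3.6]
opening: 0.251
grip_force: 30.0
```

```bash
python3 st.py; python3 lean.py
```

```text
28.925 [ 436.3  -316.62  303.49] [-179.78    0.15 -163.72] F [ 0.62 -0.04 -3.62] M [ 0.04  0.04 -0.06] 0.2508149054155261
155 1 [ -5.8  -0.2 160. ]
160 795 [  2.2  -0.2 161.8]
165 77 [ 11.5  -0.2 167.3]
170 63 [ 11.2  -0.3 172.5]
175 58 [ 11.    0.5 177.7]
180 74 [ 10.9   0.5 184. ]
185 58 [ 11.8   0.8 186.8]
190 48 [ 11.6  -0.5 192.6]
195 37 [ 11.4   0.1 197.9]
200 41 [ 11.2   0.1 202.5]
205 20 [ 10.9   0.4 208.1]
210 23 [ 10.3   2.8 211.4]
215 45 [  9.5  -2.2 217.9]
220 10 [ 10.5   2.5 220.6]
```

Request:
carry_out:
  series:
    - [-0.03, 0, 0, 0, 0]
    - [-0.048, 0, 0, 0, 0]
    - [-0.048, 0, 0, 0, 0]
    - [-0.048, 0, 0.01, 0, 0]
    - [-0.048, 0, 0.016, 0, 0]
    - [-0.048, 0, 0.02, 0, 0]
    - [-0.048, 0, 0.023, 0, 0]
    - [-0.048, 0, 0.025, 0, 0]
    - [-0.048, 0, 0.025, 0, 0]

```text
t: 30.1
eef_pos: [482.3, -302.9, 276.4]
tcp_rot: [-3.141, 0.0, -2.857]
ft_force: [-0.9, -0.0, -2.0]
opening: 0.26
grip_force: 30.0
```

```bash
python3 st.py; python3 lean.py|head -8
```

```text
30.1 [ 482.25 -302.94  276.42] [-179.98    0.02 -163.71] F [-0.87 -0.04 -2.  ] M [-0.03 -0.02 -0.  ] 0.25974335172802915
160 782 [  2.2  -0.2 163.2]
165 74 [ 12.    0.3 167.6]
170 65 [ 11.8  -0.3 172.4]
175 56 [ 11.5  -0.  177.4]
180 49 [ 11.2   0.2 182.5]
185 86 [ 11.8   0.8 186.3]
190 46 [ 12.    0.1 192.2]
195 39 [ 11.8   0.1 197.3]
```

Request:
carry_out:
  series:
    - [0, 0.0002, 0.0006, 5, 0]
    - [0, 0.0004, 0.0012, 10, 0]
    - [-0.0001, 0.0006, 0.0018, 15, 0]
    - [-0.0001, 0.0008, 0.0024, 20, 0]
    - [-0.0002, 0.001, 0.003, 25, 0]
    - [-0.0003, 0.0012, 0.0037, 30, 0]
    - [-0.0003, 0.0012, 0.0037, 30, 0]

```text
t: 31.02
eef_pos: [482.2, -301.6, 272.9]
tcp_rot: [-3.141, 0.001, 2.903]
ft_force: [0.3, 0.3, 0.9]
opening: 0.261
grip_force: 30.0
```

```bash
python3 st.py; python3 lean.py|head -6
```

```text
31.025 [ 482.24 -301.65  272.9 ] [-179.99    0.04  166.33] F [0.26 0.26 0.87] M [ 0.04 -0.14 -0.04] 0.26131609649310933
160 778 [  3.1   0.2 163.1]
165 76 [ 12.9  -0.9 167.4]
170 66 [ 12.8  -0.1 172.1]
175 56 [ 12.4   0.4 177.2]
180 46 [ 12.2   0.1 181.6]
185 93 [ 12.6   0.7 186.3]
```

Request:
carry_out:
  series:
    - [0, 0.0001, 0.0006, 5, 0]
    - [0, 0.0003, 0.0012, 10, 0]
    - [-0.0001, 0.0004, 0.0018, 15, 0]
    - [-0.0001, 0.0005, 0.0024, 20, 0]
    - [-0.0002, 0.0006, 0.003, 25, 0]
    - [-0.0002, 0.0008, 0.0037, 30, 0]
    - [-0.0002, 0.0008, 0.0037, 30, 0]

```text
t: 31.95
eef_pos: [482.7, -301.0, 269.2]
tcp_rot: [3.141, 0.001, 2.381]
ft_force: [1.4, -1.1, 1.7]
opening: 0.255
grip_force: 30.0
```

```bash
python3 st.py; python3 lean.py|head -6
```

```text
31.95 [ 482.69 -300.98  269.22] [179.98   0.06 136.41] F [ 1.37 -1.09  1.69] M [-0.11 -0.34 -0.02] 0.2553104630031218
160 770 [  4.1   0.1 163.1]
165 79 [ 13.6   0.1 167.5]
170 62 [ 13.4   0.1 172.5]
175 63 [ 13.2  -0.5 177.3]
180 47 [ 12.9   0.7 182.2]
185 89 [ 13.4   0.7 186.3]
```

Running in freely, depth about 17 mm. I'll go another 25° for a clear margin.

Request:
carry_out:
  series:
    - [0, 0.0001, 0.0006, 5, 0]
    - [0, 0.0001, 0.0012, 10, 0]
    - [0, 0.0002, 0.0018, 15, 0]
    - [0, 0.0002, 0.0024, 20, 0]
    - [0, 0.0003, 0.003, 25, 0]
    - [0, 0.0003, 0.003, 25, 0]

```text
t: 32.75
eef_pos: [483.0, -300.8, 266.2]
tcp_rot: [3.141, 0.001, 1.945]
ft_force: [3.0, -1.7, 2.2]
opening: 0.254
grip_force: 30.0
```

```bash
python3 st.py; python3 lean.py|head -4
```

```text
32.75 [ 482.96 -300.85  266.22] [179.95   0.06 111.44] F [ 2.97 -1.73  2.17] M [-0.32 -0.56 -0.08] 0.25369481036540753
160 764 [  4.2  -0.1 163.1]
165 78 [ 14.    0.2 167. ]
170 61 [ 13.7  -0.6 172.4]
175 60 [ 13.4  -0.1 177.2]
```

Request:
carry_out:
  series:
    - [0, -0.0001, -0.001, -8, 0]
    - [0, -0.0002, -0.002, -16, 0]
    - [0, -0.0003, -0.003, -25, 0]
    - [-0.0002, -0.0005, -0.0042, -35, 0]
    - [-0.0003, -0.0007, -0.0054, -45, 0]
    - [-0.0005, -0.001, -0.0066, -55, 0]
    - [-0.0008, -0.0011, -0.0078, -65, 0]
    - [-0.0012, -0.0013, -0.009, -75, 0]
    - [-0.0016, -0.0014, -0.0103, -85, 0]
    - [-0.0016, -0.0014, -0.0103, -85, 0]
    - [-0.0016, -0.0014, -0.02, -85, 0]
    - [-0.0016, -0.0014, -0.045, -85, 0]
    - [-0.0016, -0.0014, -0.045, -85, 0]

```text
t: 34.42
eef_pos: [482.1, -302.7, 312.4]
tcp_rot: [-3.139, 0.002, -2.859]
ft_force: [0.2, -0.2, -2.5]
opening: 0.26
grip_force: 30.0
```

```bash
python3 st.py; python3 lean.py|head -6
```

```text
34.425 [ 482.06 -302.72  312.42] [-179.88    0.09 -163.8 ] F [ 0.2 -0.2 -2.5] M [ 0.06 -0.01 -0.01] 0.2601433951381239
155 1 [ -7.3   3.3 159.6]
160 764 [  2.3  -0.  162.1]
165 68 [ 11.6  -0.  167.3]
170 66 [ 11.3  -0.1 172.5]
175 61 [ 11.   -0.1 177.7]
180 71 [ 10.9   0.4 183.8]
```

Request:
carry_out:
  series:
    - [-0.054, 0, 0, 0, 0]
    - [-0.054, 0, 0, 0, 0]
    - [-0.054, 0, 0.046, 0, 0]
    - [-0.054, 0, 0.046, 0, 0]
    - [-0.046, 0, 0.046, 0, 0]
    - [-0.041, 0, 0.046, 0, 0]
    - [-0.037, 0, 0.046, 0, 0]
    - [-0.033, 0, 0.046, 0, 0]
    - [-0.029, 0, 0.046, 0, 0]
    - [-0.025, 0, 0.046, 0, 0]
    - [-0.022, 0, 0.046, 0, 0]
    - [-0.022, 0, 0.046, 0, 0]

```text
t: 35.98
eef_pos: [503.0, -296.9, 265.3]
tcp_rot: [-3.141, 0.0, -2.858]
ft_force: [3.4, -1.4, 4.7]
opening: 0.26
grip_force: 30.0
```

Request:
carry_out:
  series:
    - [-0.01, 0, 0, 0, 0]
    - [-0.02, 0, -0.02, 0, 0]
    - [-0.02, 0, -0.06, 0, 0]
    - [-0.02, 0, -0.1, 0, 0]
    - [-0.02, 0, -0.1, 0, 0]

```text
t: 36.6
eef_pos: [522.0, -290.8, 366.6]
tcp_rot: [-3.14, 0.001, -2.857]
ft_force: [0.1, 0.9, -2.5]
opening: 0.26
grip_force: 30.0
```

```bash
python3 st.py; python3 lean.py
```

```text
36.6 [ 522.05 -290.77  366.64] [-179.92    0.04 -163.7 ] F [ 0.15  0.95 -2.51] M [ 0.06  0.03 -0.06] 0.2597123863957427
155 144 [  0.5   0.4 159.2]
160 398 [  5.8  -0.1 162.6]
165 330 [ 13.5   0.1 167.2]
170 18 [ 16.4  -1.4 170.7]
175 41 [-13.2   0.9 176.7]
180 2 [-18.4   2.1 183.4]
185 1 [-20.2  -3.8 188.5]
190 2 [-23.5   2.8 192.2]
195 8 [-27.2  -0.3 198.7]
200 2 [-28.2  -4.2 201.6]
```

Request:
carry_out:
  series:
    - [-0.09, 0.597, 0, 0, 0]
    - [-0.09, 0.597, 0, 0, 0]
    - [-0.09, 0.597, 0, 0, 0]
    - [-0.09, 0.597, 0, 0, 0]
    - [-0.09, 0.597, 0, 0, 0]
    - [-0.09, 0.597, 0, 0, 0]
    - [-0.09, 0.597, 0, 0, 0]
    - [-0.09, 0.597, 0, 0, 0]
    - [-0.09, 0.597, 0, 0, 0]
    - [-0.09, 0.597, 0, 0, 0]
    - [-0.09, 0.597, 0, 0, 0]
    - [-0.09, 0.597, 0, 0, 0]
    - [-0.09, 0.597, 0, 0, 0]
    - [-0.09, 0.597, 0.05, 0, 0]
    - [-0.09, 0.597, 0.09, 0, 0]
    - [-0.09, 0.597, 0.11, 0, 0]
    - [-0.09, 0.597, 0.12, 0, 0]
    - [-0.09, 0.597, 0.12, 0, 0]

```text
t: 38.9
eef_pos: [441.5, 306.9, 244.9]
tcp_rot: [-3.142, -0.001, -2.858]
ft_force: [0.5, 0.1, -2.6]
opening: 0.257
grip_force: 30.0
```

```bash
python3 st.py
```

```text
38.9 [441.53 306.9  244.86] [-180.     -0.03 -163.76] F [ 0.54  0.14 -2.64] M [ 0.04  0.03 -0.02] 0.25716879883793664
```

Request:
carry_out:
  series:
    - [0, 0, 0.006, 0, 0]
    - [0, 0, 0.01, 0, 0]
    - [0, 0, 0.012, 0, 0]
    - [0, 0, 0.012, 0, 0]
    - [0, 0, 0.012, 0, 0.35]
    - [0, 0, 0.012, 0, 0.46]
    - [0, 0, 0.012, 0, 0.46]
    - [0, 0, 0.012, 0, 0.46]
    - [0, 0, -0.05, 0, 0.46]
    - [0, 0, -0.11, 0, 0.46]
    - [0, 0, -0.16, 0, 0.46]
    - [0.0, -0.15, -0.16, 0, 0.46]
    - [0.0, -0.15, -0.16, 0, 0.46]
    - [0.0, -0.15, -0.16, 0, 0.46]
    - [0.0, -0.15, -0.16, 0, 0.46]

```text
t: 40.78
eef_pos: [483.6, 162.1, 405.0]
tcp_rot: [3.142, 0.0, -2.86]
ft_force: [-1.4, 0.2, -0.2]
opening: 0.46
grip_force: 0.0
```

```bash
python3 st.py
python3 - <<'E'
from h import *
p,W=cloud('side');save('pics/end.png',cv2.resize(p[90:330,120:400],None,fx=2,fy=2))
E
```

```text
40.775 [483.63 162.07 405.01] [ 180.      0.01 -163.87] F [-1.36  0.2  -0.19] M [ 0.08  0.07 -0.05] 0.4599753334618572
```

View pics/end.png

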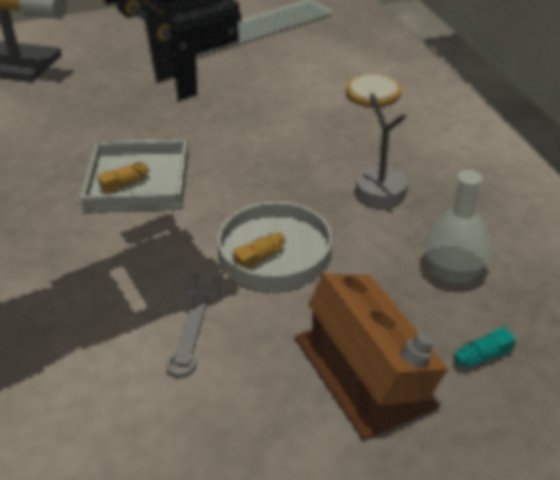

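One plug lies in the tray at (123,177) and one in the dish at (260,248). The dowel is still in the rack and the other things look untouched.

```bash
python3 -c "
from cell import env
print(env.job_done())"
```

```text
the job is handed in; nothing more can be done
None
```

Both plugs are tested and put away: the right-hand one ran in about 20 mm and is in the square tray, the left-hand one jammed at about 13.5 mm and is in the round dish; the job was handed in at about 41 s and returned no verdict.

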